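Load the café egg cooker and set its dial

TASK

Finish loading the egg cooker: gently move the three eggs from the wooden rack into its empty wells, one egg per well, each standing upright beside the egg that is already there. Then, with all four in place, turn the dial so that its pointed end clicks in at the medium-sized dot. Do not drop or crack an egg, and leave the salt shaker and everything else where they stand.

Things in the scene. Friction and masses are not known exactly. Their poses are not given: they have to be found in the camera images.
- well0 (a point): first of the four egg wells of the egg cooker: round recesses, about 42 mm across at the mouth and 18 mm deep, in the cooker's flat steel top, which is 50 mm above the table. The point is the centre of the mouth, level with the steel top. The wells form a 2 by 2 square of 90 mm pitch; this one is at (-45, +25) mm in the cooker's frame
- well1 (a point): the same, well at (-45, +115) mm in the cooker's frame
- well2 (a point): the same, well at (+45, +25) mm in the cooker's frame
- well3 (a point): the same, well at (+45, +115) mm in the cooker's frame
- cooker: egg cooker, a flat fixed block 190 mm (its x) by 330 mm (its y) by 50 mm high; origin on the table under its centre, +x away from the robot at yaw 0. Left part (+y): steel top with four egg wells. Right part: black panel with the dial, whose axis is at (0, -95) mm
- dial (a joint): angle (rad) of the cooker's dial, growing clockwise seen from above. At 0 its pointed end points along the cooker's +x; at q, q clockwise of that. Click stops at 0 (off, white dash), 0.6 (small white dot), 1.2 (medium dot), 1.8 (large dot), into which it is pulled from up to about 0.25 either side and stays; end stops at -0.1 and 1.9. Turning needs up to 0.06 N m. It starts at off or the small dot
- dial_grip (a point): grip point of the dial on its vertical axis, 80 mm above the table; x axis along the bar to its pointed end. The dial is a disc of 64 mm, its top 60 mm above the table, with a raised grey bar 16 mm wide, 60 mm long plus an 8 mm point with a white line on top at one end; the bar's top is 92 mm above the table
- rack: fixed wooden egg rack, 190 by 190 by 50 mm high, four recesses like the cooker's at (+-45, +-45) mm in its frame; origin on the table under its centre
- egg0: brown hen's egg, 46 mm across and 62 mm tall, about 60 g, standing blunt end down, at the start already in a cooker well (well1); origin on its axis at its widest place, 23 mm above its blunt end and 39 mm below its tip; z to the tip. Seated in a well its origin is about 10 mm above the well's mouth. It cracks if pinched over 30 N a finger or dropped over 25 mm; 8 N lifts it
- egg1: brown hen's egg, 46 mm across and 62 mm tall, about 60 g, standing blunt end down, at the start in a recess of the wooden rack; origin on its axis at its widest place, 23 mm above its blunt end and 39 mm below its tip; z to the tip. Seated in a well its origin is about 10 mm above the well's mouth. It cracks if pinched over 30 N a finger or dropped over 25 mm; 8 N lifts it
- egg2: brown hen's egg, 46 mm across and 62 mm tall, about 60 g, standing blunt end down, at the start in a recess of the wooden rack; origin on its axis at its widest place, 23 mm above its blunt end and 39 mm below its tip; z to the tip. Seated in a well its origin is about 10 mm above the well's mouth. It cracks if pinched over 30 N a finger or dropped over 25 mm; 8 N lifts it
- egg3: brown hen's egg, 46 mm across and 62 mm tall, about 60 g, standing blunt end down, at the start in a recess of the wooden rack; origin on its axis at its widest place, 23 mm above its blunt end and 39 mm below its tip; z to the tip. Seated in a well its origin is about 10 mm above the well's mouth. It cracks if pinched over 30 N a finger or dropped over 25 mm; 8 N lifts it
- shaker: salt shaker, upright cylinder 38 mm across and 72 mm tall, white with a steel cap, standing 18 mm deep in the fourth recess of the wooden rack (which one varies); not an egg, stays there. Origin centre of its underside
- spoon: steel spoon 160 mm long lying on the table, bystander
- cup: white mug 72 mm across, 62 mm high, bystander
- bowl: white bowl 120 mm across, 50 mm high, bystander
- plate: white plate 170 mm across, bystander
- jar: glass jar 90 mm across, 100 mm high, bystander
- tub: grey tub 110 mm across, 100 mm high, bystander
- beaker: steel cup 80 mm across, 90 mm high, bystander
Mind the look-alikes: they are no part of the job. Leave any black look-alike of the egg3 alone. Leave any yellow look-alike of the egg2 alone.

How it is judged (in metres and radians):
On the way, in this order (a step that is already met when the one before it is completed fails the run):
1. all four eggs stand released in the cooker's wells, one per well (((horizontal distance between egg0 and well0 below 0.008 m and z of egg0 in the frame of well0 below 0.015 m) or (horizontal distance between egg0 and well1 below 0.008 m and z of egg0 in the frame of well1 below 0.015 m) or (horizontal distance between egg0 and well2 below 0.008 m and z of egg0 in the frame of well2 below 0.015 m) or (horizontal distance between egg0 and well3 below 0.008 m and z of egg0 in the frame of well3 below 0.015 m)) and angle between each of egg0, egg1, egg2, egg3's own z axis and vertical below 0.35 rad and contact force between the fingers and egg0 below 0.1 N and ((horizontal distance between egg1 and well0 below 0.008 m and z of egg1 in the frame of well0 below 0.015 m) or (horizontal distance between egg1 and well1 below 0.008 m and z of egg1 in the frame of well1 below 0.015 m) or (horizontal distance between egg1 and well2 below 0.008 m and z of egg1 in the frame of well2 below 0.015 m) or (horizontal distance between egg1 and well3 below 0.008 m and z of egg1 in the frame of well3 below 0.015 m)) and contact force between the fingers and egg1 below 0.1 N and ((horizontal distance between egg2 and well0 below 0.008 m and z of egg2 in the frame of well0 below 0.015 m) or (horizontal distance between egg2 and well1 below 0.008 m and z of egg2 in the frame of well1 below 0.015 m) or (horizontal distance between egg2 and well2 below 0.008 m and z of egg2 in the frame of well2 below 0.015 m) or (horizontal distance between egg2 and well3 below 0.008 m and z of egg2 in the frame of well3 below 0.015 m)) and contact force between the fingers and egg2 below 0.1 N and ((horizontal distance between egg3 and well0 below 0.008 m and z of egg3 in the frame of well0 below 0.015 m) or (horizontal distance between egg3 and well1 below 0.008 m and z of egg3 in the frame of well1 below 0.015 m) or (horizontal distance between egg3 and well2 below 0.008 m and z of egg3 in the frame of well2 below 0.015 m) or (horizontal distance between egg3 and well3 below 0.008 m and z of egg3 in the frame of well3 below 0.015 m)) and contact force between the fingers and egg3 below 0.1 N), for 0.2 s.
2. the dial is turned to the medium dot (value of joint dial between 1.08 and 1.32 rad), for 0.2 s.
At the end, for the whole second after the job is handed in: Each of the four eggs is seated in a cooker well, one per well (within 8 mm of the well's axis sideways, its widest place less than 15 mm above the well's mouth), upright within 0.35 rad, released and at rest; the dial stands at the medium dot (1.2 rad, within 0.12) (all of step 1 and all of step 2 and linear speed of each of egg0, egg1, egg2, egg3 below 0.03 m/s); the robot touches nothing.
It fails at once if an egg is pinched hard (more than 30 N a finger) (contact force between the fingers and egg0 above 60 N or contact force between the fingers and egg1 above 60 N or contact force between the fingers and egg2 above 60 N or contact force between the fingers and egg3 above 60 N).
It fails at once if an egg is dropped or thrown (moves faster than 0.7 m/s, a fall of 25 mm, with no finger on it) ((linear speed of egg0 above 0.7 m/s and contact force between the fingers and egg0 below 0.05 N) or (linear speed of egg1 above 0.7 m/s and contact force between the fingers and egg1 below 0.05 N) or (linear speed of egg2 above 0.7 m/s and contact force between the fingers and egg2 below 0.05 N) or (linear speed of egg3 above 0.7 m/s and contact force between the fingers and egg3 below 0.05 N)).
It fails at once if an egg falls off the cooker or rack to the table (height (world z) of any of egg0, egg1, egg2, egg3 below 0.04 m).
It fails at once if a bystander is moved more than 30 mm (distance of any of shaker, spoon, cup, bowl, plate, jar, tub, beaker from where it was at the start of the episode above 0.03 m).
It also fails if it takes over 72 s, if anything falls off the work surface, if the arm or the gripper's body presses on something with over 40 N, if the wrist force passes 120 N, or if a joint passes its speed limit or range.

ROBOT

A 6-joint arm with a two-finger parallel gripper is mounted at the origin on the work surface. World frame = base frame: x ahead of the robot, y to its left, z up, the work surface at z = 0. Lengths are in mm, angles in rad, forces in N, time in s.
With the tool pointing down it reaches from about 375 to 925 mm from the base axis. Payload 5.7 kg.
Tool frame: the origin (TCP) lies midway between the tips of the shut fingers; the grasp point (between the pads) lies pinch_z behind it (pinch_z is the distance from the TCP to the grasp point, in mm); z points along the fingers, y is the line along which they close (so a half turn about z gives the same grasp; the last joint's range is limited). The gripper opens to 88 mm and grips with 3 to 60 N. Pads are 20 mm wide; open, the fingers measure 115 mm over their backs; the gripper's body (75 mm by 178 mm) begins 61 mm behind the grasp point.
Start: joints at [-1.456, 0.359, 1.51, -0, 1.272, -0.115], TCP at [136.656, -584.198, 222.623] pointing down, gripper open.
Joint ranges: [-2.97, 2.97], [-1.01, 2.36], [0.21, 2.38], [-0.96, 4.11], [0.2, 2.71], [-2.98, 2.98]. Speed limits (rad/s): [2.39, 2.39, 3.14, 3.14, 3.14, 3.14].

INTERFACE

Orientations are given as a rotation vector (axis times angle).
In Python, from plant import * gives the robot as it stands.
- The arm moves only by the tool send_rows, never from a script. Its argument "series" is a list that holds one entry, the list of rows, each a list of 6 numbers: the shift along the tool's x, y, z in mm, then the turn, a rotation vector about the tool's x, y, z in degrees. In form: [[[tx, ty, tz, wx, wy, wz], ...]]. A call has 1 to 8 rows; each row is the pose to reach, as a shift and turn from the pose commanded when the call began, along the tool's axes at that moment; what a row does not reach only later rows make up. A row lasts 1/12 s, in which the tool goes at most 41.7 mm and 7.16 degrees, less where a joint would pass 70% of its speed; a pose out of reach is approached as far as the arm can. A call with a gripper value outside its range is refused whole. "jaw" is the opening, from 0 (shut) to 1 (fully open), set as the call begins (left out, the last holds). The fingers move at their own pace and stop on an object; the grip force is fixed at half the most. Time passes only in rows, so rows that repeat a pose let the fingers close. It gives the time, the measured TCP pose, the force, the opening and the grip force at its end, in the units of the state.
- read_state(): the state, without advancing time (a new reading comes with each control period).
- capture(name): name is "scene" or "top" or "wrist"; returns the picture (384x512x3 uint8, red, green, blue); there is no depth.
- get_calibration(name): a dict with "K" (3x3 intrinsics, pixels), "pose" (4x4, takes a point from camera to world coordinates); the wrist camera has in their place "hand_eye" (4x4, takes a point from camera to tool coordinates, whose origin is the TCP and whose axes are the flange's). Camera axes: x right, y up, looking along -z (the intrinsics and any distortion apply to the point x, -y, -z); pixel columns grow to the right and rows downward; lengths in mm; the calibration is good to about 2 mm. The wrist camera is an equidistant fisheye: a pixel r from the principal point sees the ray r / f radians off the axis. A picture is of the moment at which its call begins: read the wrist's pose just before it. get_calibration takes no time and is no camera call.
- hand_in(): hands the job in; it is judged then, once.
The state is a dict: "t": time; "qpos": joint angles; "joint_vel": joint speeds; "joint_efforts": joint torques, N m; "eef_pos": TCP position; "orientation": TCP orientation; "wrist_force": force on the tool from outside, world axes, zero at the start; "wrist_torque": the same for the moment, N m; "grip_width": finger opening in mm; "grasp_force": force on a finger pad.
Only numpy, scipy, OpenCV 4.12 (cv2) and the standard library are available. Lean on these libraries where they do the work, as an engineer would, in place of code of your own. Each camera call takes 0.05 s, during which the arm holds its last target. There are 200 camera calls.

## Working session

There is one attempt and no reset: what is moved stays moved. The work goes in short steps, Python scripts to look and compute and a tool call to move; the robot and the scene stay as the last step left them, time stands still between calls to the robot, and variables do not carry over. Pictures are saved under pics/ and viewed, at most 10 in all, crops included, and the job is handed in when it is done.

Besides the shell and the picture viewer there is one more tool, called after "Call:" in YAML: its name, and indented under it one key for each argument. send_rows: Moves the arm, as the interface text tells. Its arguments: {"type":"object","properties":{"series":{"type":"array"},"jaw":{"type":"number"}},"required":["series"]}

```bash
mkdir -p pics; ls; python3 - <<'E'
from plant import *
import cv2, numpy as np
s=read_state(); print(s)
for n in ["scene","top"]:
    im=capture(n); cv2.imwrite(f"pics/{n}0.png",im[:,:,::-1])
    c=get_calibration(n); print(n,{k:(np.round(np.array(v),3).tolist() if not isinstance(v,str) else v) for k,v in c.items()})
c=get_calibration("wrist");print({k:(np.round(np.array(v),3).tolist() if not isinstance(v,str) else v) for k,v in c.items()})
E
```

```text
pics
{'t': 0.0, 'qpos': array([-1.45610891e+00,  3.59475184e-01,  1.51142535e+00, -2.74504715e-05,
        1.27252269e+00, -1.15074342e-01]), 'joint_vel': array([-0.00102421, -0.00055663,  0.00010809, -0.00035252,  0.00103679,
       -0.00114767]), 'joint_efforts': array([-2.51942438e-04, -5.15381241e+01, -2.70726925e+01,  6.73903339e-02,
        3.49062646e-02, -1.39781878e-04]), 'eef_pos': array([ 136.56454098, -583.5340767 ,  221.83006359]), 'orientation': array([-3.11906471e+00, -3.59918373e-01,  4.06236078e-05]), 'wrist_force': array([-0.18136435, -1.0430844 , -0.39510481]), 'wrist_torque': array([-0.00679241, -0.02598431, -0.00362596]), 'grasp_force': 0.0, 'grip_width': 87.78039100494952}
scene {'K': [[433.787, 0.0, 265.638], [0.0, 433.787, 198.4], [0.0, 0.0, 1.0]], 'pose': [[-0.847, -0.355, 0.395, 1128.274], [0.531, -0.554, 0.641, 943.059], [-0.009, 0.753, 0.658, 1035.626], [0.0, 0.0, 0.0, 1.0]]}
top {'K': [[430.818, 0.0, 253.804], [0.0, 430.818, 188.594], [0.0, 0.0, 1.0]], 'pose': [[0.007, 0.998, -0.07, 425.531], [-1.0, 0.008, 0.016, 27.261], [0.017, 0.07, 0.997, 1790.641], [0.0, 0.0, 0.0, 1.0]]}
{'K': [[297.319, 0.0, 260.502], [0.0, 297.319, 197.652], [0.0, 0.0, 1.0]], 'hand_eye': [[0.0, 0.961, 0.278, 75.797], [1.0, -0.0, -0.001, -0.022], [-0.001, 0.278, -0.961, -162.562], [0.0, 0.0, 0.0, 1.0]]}
```

View pics/top0.png

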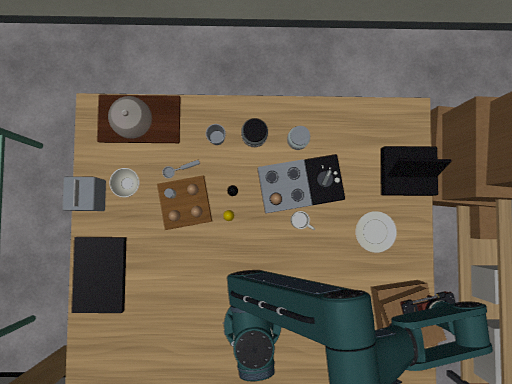

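View pics/scene0.png

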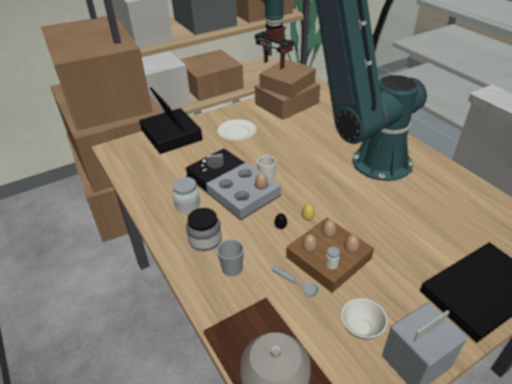

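The top view shows the cooker around (301,183) with its egg at (276,198) and the dial at (326,178). The rack is around (185,202), with eggs at (193,189), (174,215) and (196,211) and the shaker at (169,193). The black egg (232,190) and yellow egg (229,215) are look-alikes to leave alone. The scene view agrees.

```bash
cat > h.py <<'E'
from plant import *
import cv2, numpy as np
from scipy.spatial.transform import Rotation as R
def ray(name,px,state=None):
    c=get_calibration(name); K=np.array(c["K"]); px=np.atleast_2d(px).astype(float)
    a=(px-K[:2,2])/K[0,0]
    if name=="wrist":
        r=np.linalg.norm(a,axis=1,keepdims=True)+1e-12
        d=np.hstack([a/r*np.sin(r),np.cos(r)])
        T=np.eye(4);T[:3,:3]=R.from_rotvec(state["orientation"]).as_matrix();T[:3,3]=state["eef_pos"]
        T=T@np.array(c["hand_eye"])
    else:
        d=np.hstack([a,np.ones((len(a),1))]);T=np.array(c["pose"])
    return T[:3,3],(d*[1,-1,-1])@T[:3,:3].T
def onz(name,px,z,state=None):
    o,d=ray(name,px,state); return o+d*((z-o[2])/d[:,2])[:,None]
def go(pos,yawdeg):
    """shift/turn in tool axes to reach a tool-down pose whose closing line (tool y) is at yawdeg in world (mod 180)"""
    s=read_state();Rm=R.from_rotvec(s["orientation"]).as_matrix()
    best=None
    for k in (0,180):
        y=np.radians(yawdeg+k);yy=np.array([np.cos(y),np.sin(y),0]);z=np.array([0,0,-1.])
        G=np.column_stack([np.cross(yy,z),yy,z]);w=np.degrees(R.from_matrix(Rm.T@G).as_rotvec())
        if best is None or np.linalg.norm(w)<np.linalg.norm(best):best=w
    print("t%.2f"%s["t"],"shift",np.round(Rm.T@(np.array(pos)-s["eef_pos"]),1),"turn",np.round(best,1),"pos",np.round(s["eef_pos"],1),"yaw",np.round(np.degrees(np.arctan2(Rm[1,1],Rm[0,1])),1),"w",round(s["grip_width"],1),"f",round(s["grasp_force"],1))
E
python3 - <<'E'
from h import *
print([k for k in globals() if 'pinch' in k.lower()], globals().get('pinch_z'))
im=cv2.imread("pics/top0.png");hsv=cv2.cvtColor(im,cv2.COLOR_BGR2HSV)
H,S,V=cv2.split(hsv)
for p in [(301,183),(185,202),(276,198),(266,180),(326,178),(193,189),(174,215),(330,160),(220,220)]: print(p,hsv[p[1],p[0]])
def roi(m,x0,y0,x1,y1):
    o=np.zeros_like(m);o[y0:y1,x0:x1]=m[y0:y1,x0:x1];return o
m=roi(((S>110)&(V<150)).astype(np.uint8),150,168,218,236)
big=cv2.imread("pics/top0.png")[140:240,145:360];cv2.imwrite("pics/crop.png",cv2.resize(big,None,fx=3.7,fy=3.7,interpolation=cv2.INTER_CUBIC))
for nm,m in (("rack",m),("cook",roi(((S<70)|(V<60)).astype(np.uint8),250,148,352,216))):
    m=cv2.morphologyEx(m,cv2.MORPH_CLOSE,np.ones((9,9)))
    c=max(cv2.findContours(m,0,2)[0],key=cv2.contourArea);b=cv2.boxPoints(cv2.minAreaRect(c))
    w=onz("top",b,50);print(nm,b.round(1).tolist(),w.round(1).tolist(),np.linalg.norm(np.diff(w,axis=0),axis=1).round(0),"c",w.mean(0).round(1))
E
```

```text
['pinch_z'] 18.700000000000003
(301, 183) [102  20 127]
(185, 202) [ 15 163 102]
(276, 198) [ 15  87 168]
(266, 180) [103  27  85]
(326, 178) [ 75  15 102]
(193, 189) [ 15  96 144]
(174, 215) [ 14 102 143]
(330, 160) [139 128  16]
(220, 220) [ 18 105 146]
rack [[150.0, 168.0], [217.0, 168.0], [217.0, 233.0], [150.0, 233.0]] [[628.2, 419.6, 50.0], [630.6, 148.8, 50.0], [368.1, 145.4, 50.0], [366.4, 413.4, 50.0]] [271. 263. 268.] c [498.3 281.8  50. ]
cook [[256.8999938964844, 166.39999389648438], [336.79998779296875, 153.0], [346.1000061035156, 208.60000610351562], [266.20001220703125, 222.0]] [[638.8, -13.1, 50.0], [696.4, -339.7, 50.0], [469.5, -375.8, 50.0], [413.5, -51.9, 50.0]] [332. 230. 329.] c [ 554.6 -195.1   50. ]
```

View pics/crop.png

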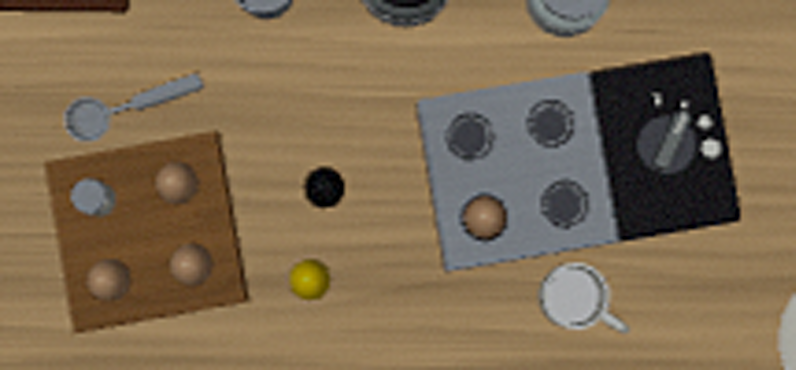

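The crop shows rack corners at crop (47,163), (218,132), (247,299) and (76,331), and cooker corners at (417,100), (710,53), (740,219) and (446,270). The dial axis is at (668,143) and its white end points at the small dot. The medium dot is at (704,122).

```bash
python3 - <<'E'
from h import *
f=lambda l:onz("top",np.array(l)/3.7+[145,140],50)
r=f([(47,163),(218,132),(247,299),(76,331)]);c=f([(417,100),(710,53),(740,219),(446,270)])
for w in (r,c):
    x=(w[0]-w[3]+w[1]-w[2]);print(w.mean(0).round(1),"yaw",np.degrees(np.arctan2(x[1],x[0])).round(1),np.linalg.norm(np.roll(w,-1,0)-w,axis=1).round(0))
print("dial",onz("top",np.array([(668,143)])/3.7+[145,140],60).round(1))
e=[(176,183),(190,264),(108,279),(92,197),(485,217)];print(onz("top",np.array(e)/3.7+[145,140],70).round(1))
w=onz("top",np.array([(470,136),(550,123),(565,203)])/3.7+[145,140],45).round(1);print(w)
go([600,0,330],10)
go([510,200,330],10)
E
```

```text
[489.9 276.8  50. ] yaw 10.8 [189. 185. 188. 186.]
[ 571.2 -194.3   50. ] yaw 9.9 [328. 186. 328. 189.]
dial [[ 589.9 -291.    60. ]]
[[541.2 243.7  70. ]
 [454.  227.2  70. ]
 [437.3 314.9  70. ]
 [525.3 333.8  70. ]
 [507.  -90.3  70. ]]
[[ 597.3  -75.2   45. ]
 [ 612.4 -163.4   45. ]
 [ 524.2 -179.9   45. ]]
t0.10 shift [ 584.2 -462.9 -107.2] turn [ -0.1  -0.1 -86.8] pos [ 136.6 -583.6  221.9] yaw -76.8 w 87.6 f 0.0
t0.10 shift [ 542.1 -678.1 -106.9] turn [ -0.1  -0.1 -86.8] pos [ 136.6 -583.6  221.9] yaw -76.8 w 87.6 f 0.0
```

Call:
send_rows:
  series:
    - [[500,-287,-80,0,0,-42],[500,-287,-80,0,0,-42],[500,-287,-80,0,0,-42],[500,-287,-80,0,0,-42],[500,-287,-80,0,0,-42],[500,-287,-80,0,0,-42],[500,-287,-80,0,0,-42],[500,-287,-80,0,0,-42]]

```text
t: 0.77
eef_pos: [379.0, -357.1, 268.5]
orientation: [-2.784, -1.455, 0.0]
wrist_force: [1.2, -1.3, -0.1]
grip_width: 87.9
grasp_force: 0.0
```

```bash
python3 -c "
from h import *
go([560,-190,300],-34.7)"
```

```text
t0.77 shift [240.6  53.2 -31.4] turn [-0.  -0.  -0.1] pos [ 379.  -357.1  268.5] yaw -34.8 w 87.9 f 0.0
```

Call:
send_rows:
  series:
    - [[240,53,-30,0,0,0],[240,53,-30,0,0,0],[240,53,-30,0,0,0],[240,53,-30,0,0,0],[240,53,-30,0,0,0],[240,53,-30,0,0,0],[240,53,-30,0,0,0],[240,53,-30,0,0,0]]

```text
t: 1.43
eef_pos: [559.7, -190.6, 298.1]
orientation: [-2.781, -1.46, 0.0]
wrist_force: [-0.0, -0.4, 0.8]
grip_width: 88.2
grasp_force: 0.0
```

```bash
python3 - <<'E'
from h import *
import pickle
s=read_state();im=capture("wrist")[:,:,::-1];cv2.imwrite("pics/w1.png",im);pickle.dump(s,open("w1.pkl","wb"))
print(s["eef_pos"],s["joint_vel"].round(3))
cv2.imwrite("pics/w1v.png",cv2.resize(im,(800,600),interpolation=cv2.INTER_CUBIC))
go([490,277,250],-34.7)
E
```

```text
[ 559.66434859 -190.58113347  298.06730559] [-0.049 -0.012  0.035 -0.02   0.003 -0.011]
t1.48 shift [ 346.2 -323.2   48. ] turn [-0.1  0.  -0. ] pos [ 558.5 -191.6  297.9] yaw -34.7 w 88.0 f 0.0
```

View pics/w1v.png

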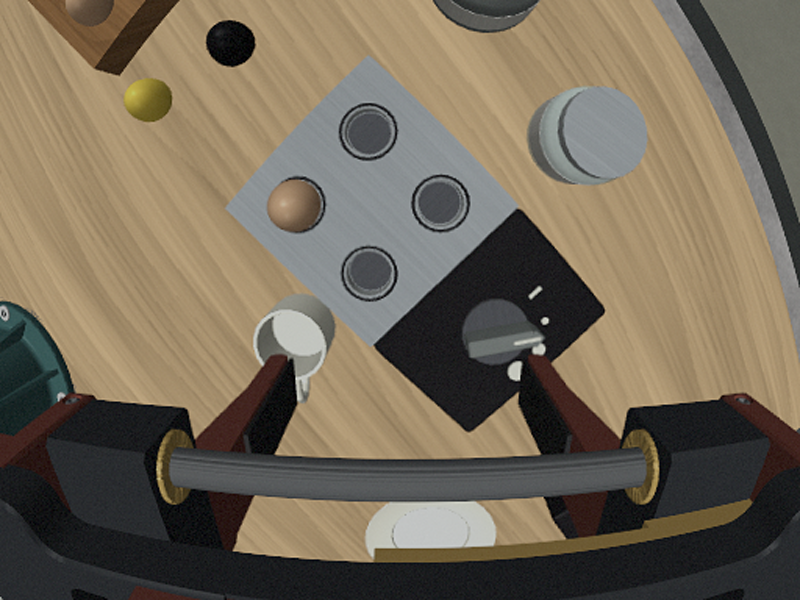

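The wrist view shows the empty wells at view (368,131), (440,203) and (369,273), and the egg in well1 near (297,205). The dial is near (497,332) and points at the small dot. The mug stands beside the cooker at (293,340).

```bash
cat >> h.py <<'E'
def ell(im,p,thr,rad=24):
    g=cv2.cvtColor(im,cv2.COLOR_BGR2GRAY);x,y=map(int,p);m=np.zeros_like(g);cv2.circle(m,(x,y),rad,255,-1)
    b=((g<thr)&(m>0)).astype(np.uint8)
    c=max(cv2.findContours(b,0,cv2.CHAIN_APPROX_NONE)[0],key=cv2.contourArea)
    return cv2.fitEllipse(cv2.convexHull(c))
def fit2(local,world):
    local=np.array(local,float);world=np.array(world)[:,:2];a=local-local.mean(0);b=world-world.mean(0)
    th=np.arctan2((a[:,0]*b[:,1]-a[:,1]*b[:,0]).sum(),(a*b).sum());M=np.array([[np.cos(th),-np.sin(th)],[np.sin(th),np.cos(th)]])
    t=world.mean(0)-M@local.mean(0);return th,M,t,np.abs(local@M.T+t-world).max()
E
python3 - <<'E'
from h import *
import pickle
s=pickle.load(open("w1.pkl","rb"));im=cv2.imread("pics/w1.png")
for thr in (60,100):
    E=[ell(im,np.array(p)*.64,thr) for p in [(368,131),(440,203),(369,273)]]
    print([(np.round(e[0],1).tolist(),np.round(e[1],1).tolist()) for e in E])
    w=onz("wrist",[e[0] for e in E],50,s);print(w.round(1).tolist())
    th,M,t,r=fit2([(45,115),(45,25),(-45,25)],w);print("yaw",np.degrees(th),"org",t,"res",r)
    for l in [(-45,25),(-45,115),(45,25),(45,115),(0,-95)]: print(l,(M@l+t).round(1))
co=onz("wrist",np.array([(368,56),(605,311),(468,432),(227,208)])*.64,50,s);print(co.round(1),co.mean(0))
E
```

```text
[([235.2, 83.8], [36.0, 36.9]), ([281.6, 129.6], [36.1, 36.9]), ([236.0, 174.7], [34.6, 35.5])]
[[598.3, -74.1, 50.0], [614.3, -162.5, 50.0], [525.8, -178.6, 50.0]]
yaw 10.28237044182915 org [ 574.50845524 -195.19872511] res 0.10399389531684733
(-45, 25) [ 525.8 -178.6]
(-45, 115) [509.7 -90.1]
(45, 25) [ 614.3 -162.6]
(45, 115) [598.3 -74. ]
(0, -95) [ 591.5 -288.7]
[([235.2, 83.9], [36.6, 37.7]), ([281.6, 129.9], [36.9, 37.4]), ([235.9, 174.7], [35.3, 36.2])]
[[598.2, -74.2, 50.0], [614.0, -162.8, 50.0], [525.7, -178.5, 50.0]]
yaw 10.160250385471857 org [ 574.25968855 -195.27435356] res 0.16240411725436843
(-45, 25) [ 525.6 -178.6]
(-45, 115) [509.7 -90. ]
(45, 25) [ 614.1 -162.7]
(45, 115) [598.3 -74.1]
(0, -95) [ 591.  -288.8]
[[ 637.6  -17.6   50. ]
 [ 693.9 -338.3   50. ]
 [ 511.9 -370.4   50. ]
 [ 453.4  -51.8   50. ]] [ 574.20453013 -194.53274768   50.        ]
```

Call:
send_rows:
  series:
    - [[320,-298,40,0,0,0],[320,-298,40,0,0,0],[320,-298,40,0,0,0],[320,-298,40,0,0,0],[320,-298,40,0,0,0],[320,-298,40,0,0,0],[320,-298,40,0,0,0],[320,-298,40,0,0,0]]

```text
t: 2.15
eef_pos: [510.4, 136.2, 267.8]
orientation: [2.786, 1.451, -0.001]
wrist_force: [-0.1, -0.4, 0.9]
grip_width: 87.8
grasp_force: 0.0
```

```bash
python3 -c "
from h import *
go([430,190,290],-34.7)"
```

```text
t2.15 shift [ -2.  -96.7 -22.2] turn [-0.   0.1 -0.3] pos [510.4 136.2 267.8] yaw -35.0 w 87.8 f 0.0
```

Call:
send_rows:
  series:
    - [[0,-85,-22,0,0,0],[0,-85,-22,0,0,0],[0,-85,-22,0,0,0],[0,-85,-22,0,0,0],[0,-85,-22,0,0,0]]

```text
t: 2.57
eef_pos: [442.2, 183.7, 290.2]
orientation: [2.784, 1.453, 0.001]
wrist_force: [0.3, -0.1, 0.2]
grip_width: 87.9
grasp_force: 0.0
```

```bash
python3 - <<'E'
from h import *
import pickle
s=read_state();im=capture("wrist")[:,:,::-1];cv2.imwrite("pics/w2.png",im);pickle.dump(s,open("w2.pkl","wb"))
print(s["eef_pos"],s["joint_vel"].round(3))
cv2.imwrite("pics/w2v.png",cv2.resize(im,(800,600),interpolation=cv2.INTER_CUBIC))
E
```

```text
[442.24404148 183.67920368 290.19673175] [-0.02   0.022 -0.015  0.001  0.     0.004]
```

View pics/w2v.png

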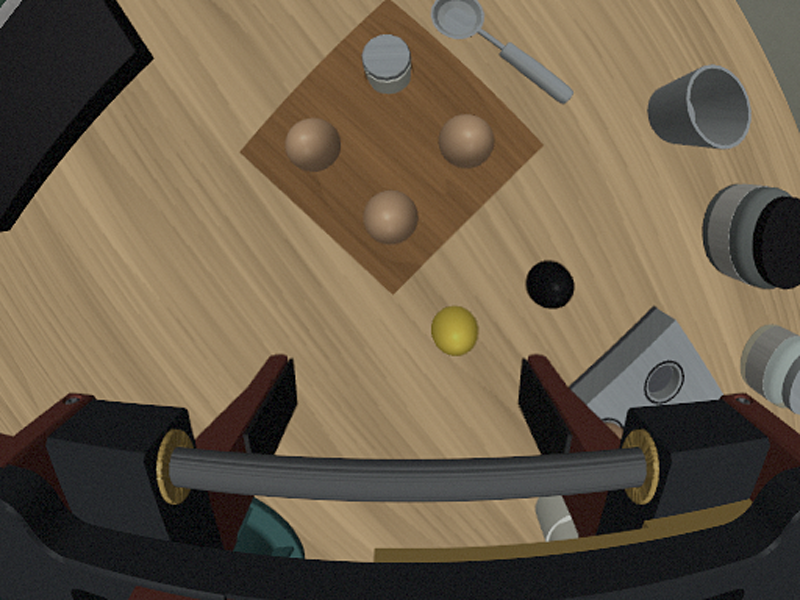

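The wrist view shows eggs at view (313,144), (466,141) and (391,217), and the shaker at (387,62). Rack corners are at (241,152), (393,293) and (543,146). The black and yellow look-alikes are off to the side.

```bash
python3 - <<'E'
from h import *
import pickle
s=pickle.load(open("w2.pkl","rb"));im=cv2.imread("pics/w2.png")
hsv=cv2.cvtColor(im,cv2.COLOR_BGR2HSV);H,S,V=cv2.split(hsv)
print(hsv[92,200],hsv[139,250],hsv[110,250],hsv[40,150])
pts=[];P=[(313,144),(466,141),(391,217)]
for p in P:
    x,y=int(p[0]*.64),int(p[1]*.64)
    for thr in (125,):
        b=((S<thr)).astype(np.uint8);m=np.zeros_like(b);cv2.circle(m,(x,y),23,1,-1);b&=m
        c=max(cv2.findContours(b,0,1)[0],key=cv2.contourArea);e=cv2.fitEllipse(c);print(thr,np.round(e[0],1),np.round(e[1],1))
    pts.append(e[0])
w=onz("wrist",pts,66,s);print("eggs@66",w.round(1).tolist())
th,M,t,r=fit2([(-45,45),(45,-45),(-45,-45)],w);print("yaw",np.degrees(th),"org",t.round(1),"res",r)
for l in [(-45,45),(45,-45),(-45,-45)]: print(l,(M@l+t).round(1))
co=onz("wrist",np.array([(241,152),(393,293),(543,146)])*.64,50,s);print(co.round(1),"mid",((co[0]+co[2])/2).round(1))
th,M,t,r=fit2([(-95,95),(-95,-95),(95,-95)],co);print("corners yaw",np.degrees(th),"org",t.round(1),"res",r)
for l in [(-45,45),(45,-45),(-45,-45)]: print(l,(M@l+t).round(1))
E
```

```text
[ 15  90 142] [ 16  87 168] [ 15 133 121] [ 18  92 153]
125 [199.8  92.1] [33.9 35.2]
125 [298.   89.9] [34.3 34.8]
125 [249.4 138.6] [34.2 34.6]
eggs@66 [[438.7, 315.4, 66.0], [543.7, 244.5, 66.0], [455.7, 227.5, 66.0]]
yaw 10.93640509493902 org [491.2 280. ] res 0.2741865282139315
(-45, 45) [438.5 315.7]
(45, -45) [543.9 244.4]
(-45, -45) [455.6 227.3]
[[381.2 353.3  50. ]
 [417.4 169.3  50. ]
 [601.8 203.7  50. ]] mid [491.5 278.5  50. ]
corners yaw 10.863000310282413 org [492.  279.2] res 1.316777668500663
(-45, 45) [439.3 314.9]
(45, -45) [544.6 243.4]
(-45, -45) [456.2 226.5]
```

Call:
send_rows:
  series:
    - [[43,-13,30,0,0,0],[43,-13,70,0,0,0],[43,-13,110,0,0,0],[43,-13,150,0,0,0],[43,-13,180,0,0,0],[43,-13,190,0,0,0],[43,-13,190,0,0,0],[43,-13,190,0,0,0]]

```text
t: 3.28
eef_pos: [457.0, 226.9, 100.4]
orientation: [2.786, 1.452, -0.0]
wrist_force: [-0.3, -0.2, -0.1]
grip_width: 87.6
grasp_force: 0.0
```

```bash
python3 -c "
from h import *
go([456,227,53],-34.1)"
```

```text
t3.28 shift [-0.5 -0.8 47.4] turn [-0.   0.  -0.8] pos [457.  226.9 100.4] yaw -34.9 w 87.6 f 0.0
```

Call:
send_rows:
  series:
    - [[0,-1,20,0,0,-0.8],[0,-1,38,0,0,-0.8],[0,-1,47,0,0,-0.8],[0,-1,47,0,0,-0.8],[0,-1,47,0,0,-0.8]]

```text
t: 3.7
eef_pos: [456.1, 228.4, 54.4]
orientation: [2.774, 1.473, 0.003]
wrist_force: [-0.2, -0.2, -1.1]
grip_width: 87.5
grasp_force: 0.0
```

Call:
send_rows:
  series:
    - [[0,0,0,0,0,0],[0,0,0,0,0,0],[0,0,0,0,0,0],[0,0,0,0,0,0],[0,0,0,0,0,0],[0,0,0,0,0,0]]
  jaw: 0.51

```text
t: 4.2
eef_pos: [455.1, 228.3, 53.3]
orientation: [-2.774, -1.474, -0.0]
wrist_force: [-0.4, -1.0, 0.3]
grip_width: 51.2
grasp_force: 0.0
```

Call:
send_rows:
  series:
    - [[0,0,0,0,0,0],[0,0,0,0,0,0],[0,0,0,0,0,0],[0,0,0,0,0,0],[0,0,0,0,0,0],[0,0,0,0,0,0]]
  jaw: 0.51

```text
t: 4.7
eef_pos: [455.9, 228.0, 53.4]
orientation: [2.773, 1.474, 0.002]
wrist_force: [3.6, -3.4, 1.5]
grip_width: 45.3
grasp_force: 24.6
```

Call:
send_rows:
  series:
    - [[0,0,0,0,0,0],[0,0,0,0,0,0],[0,0,0,0,0,0]]
  jaw: 0.515

```text
t: 4.95
eef_pos: [455.9, 228.0, 53.3]
orientation: [2.773, 1.474, 0.002]
wrist_force: [3.0, -3.6, 1.5]
grip_width: 45.5
grasp_force: 14.1
```

Call:
send_rows:
  series:
    - [[0,0,-8,0,0,0],[0,0,-24,0,0,0],[0,0,-44,0,0,0],[0,0,-66,0,0,0],[0,0,-88,0,0,0],[0,0,-104,0,0,0],[0,0,-110,0,0,0],[0,0,-110,0,0,0]]

```text
t: 5.62
eef_pos: [455.4, 228.9, 164.6]
orientation: [-2.774, -1.474, -0.004]
wrist_force: [0.2, -0.2, -1.1]
grip_width: 45.9
grasp_force: 14.0
```

```bash
python3 -c "
from h import *
go([598.3,-74,160],-34.8)"
```

```text
t5.62 shift [-171.   288.     4.4] turn [ 0.  -0.1  0.8] pos [455.4 228.9 164.6] yaw -34.0 w 45.9 f 14.0
```

Call:
send_rows:
  series:
    - [[-5,9,0,0,0,0],[-17,29,0,0,0,0],[-34,58,1,0,0,0.8],[-55,92,2,0,0,0.8],[-75,127,2,0,0,0.8],[-96,161,2,0,0,0.8],[-116,196,3,0,0,0.8],[-137,230,4,0,0,0.8]]

```text
t: 6.28
eef_pos: [568.4, -16.4, 157.3]
orientation: [-2.783, -1.453, 0.004]
wrist_force: [0.2, 0.5, -1.1]
grip_width: 45.2
grasp_force: 14.0
```

Call:
send_rows:
  series:
    - [[-15,27,0,0,0,0],[-26,45,0,0,0,0],[-32,54,0,0,0,0],[-34,58,0,0,0,0],[-34,58,0,0,0,0],[-34,58,0,0,0,0],[-34,58,0,0,0,0]]

```text
t: 6.87
eef_pos: [596.1, -73.6, 158.8]
orientation: [-2.782, -1.456, 0.001]
wrist_force: [0.8, 0.7, -1.4]
grip_width: 46.0
grasp_force: 14.0
```

```bash
python3 -c "
from h import *
go([598.3,-74,54],-34.8)"
```

```text
t6.87 shift [  0.9   2.2 104.8] turn [-0.1  0.   0. ] pos [596.1 -73.6 158.8] yaw -34.8 w 46.0 f 14.0
```

Call:
send_rows:
  series:
    - [[1,2,10,0,0,0],[1,2,30,0,0,0],[1,2,52,0,0,0],[1,2,70,0,0,0],[1,2,80,0,0,0],[1,2,86,0,0,0],[1,2,86,0,0,0],[1,2,86,0,0,0]]

```text
t: 7.53
eef_pos: [599.6, -75.1, 73.4]
orientation: [2.784, 1.455, 0.0]
wrist_force: [0.8, -0.4, -1.0]
grip_width: 45.5
grasp_force: 14.0
```

```bash
python3 - <<'E'
from h import *
go([598.3,-74,54],-34.8)
go([598.3,-74,54],-34.8)
im=capture("wrist")[:,:,::-1];cv2.imwrite("pics/w3v.png",cv2.resize(im,(800,600)))
E
```

```text
t7.53 shift [ 0.1 -1.7 19.4] turn [ 0. -0. -0.] pos [599.6 -75.1  73.4] yaw -34.8 w 45.5 f 14.0
t7.53 shift [ 0.1 -1.7 19.4] turn [ 0. -0. -0.] pos [599.6 -75.1  73.4] yaw -34.8 w 45.5 f 14.0
```

View pics/w3v.png

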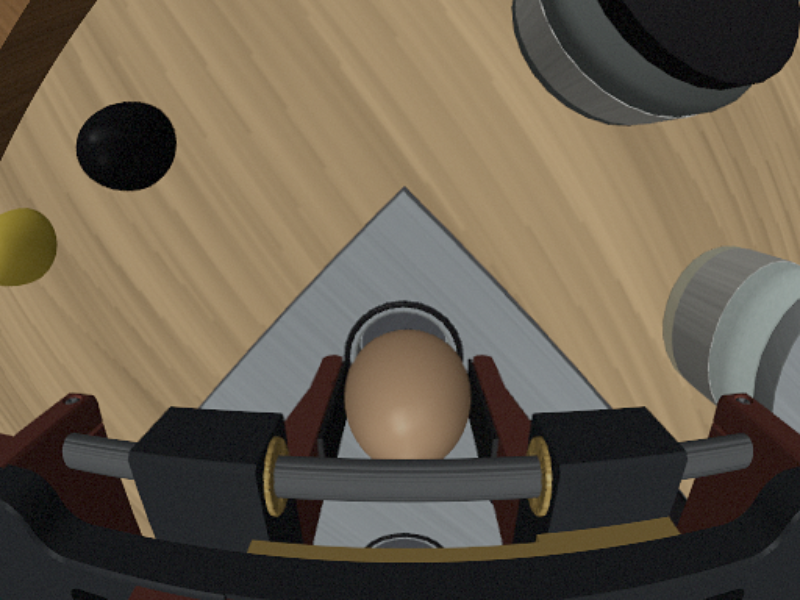

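The picture shows the egg upright between the fingers at (407,395). It is lined up with the well behind it, whose mouth is centred near column 404.

Call:
send_rows:
  series:
    - [[0,-1,7,0,0,0],[0,-1,13,0,0,0],[0,-1,17,0,0,0],[0,-1,19,0,0,0],[0,-1,19,0,0,0],[0,-1,19,0,0,0]]

```text
t: 8.08
eef_pos: [598.5, -74.4, 54.2]
orientation: [-2.784, -1.454, -0.0]
wrist_force: [-0.6, 2.4, 1.6]
grip_width: 45.7
grasp_force: 14.0
```

```bash
python3 -c "
from h import *
go([598.3,-74,54],-34.8);print(read_state()['wrist_force'])"
```

```text
t8.08 shift [ 0.2 -0.4  0.2] turn [-0. -0. -0.] pos [598.5 -74.4  54.2] yaw -34.8 w 45.7 f 14.0
[-0.63922021  2.36859528  1.59575288]
```

Call:
send_rows:
  series:
    - [[0,0,0,0,0,0],[0,0,0,0,0,0],[0,0,0,0,0,0],[0,0,0,0,0,0],[0,0,0,0,0,0]]
  jaw: 0.85

```text
t: 8.5
eef_pos: [598.5, -75.0, 54.1]
orientation: [2.785, 1.455, -0.0]
wrist_force: [0.0, -0.5, -0.0]
grip_width: 73.3
grasp_force: 0.0
```

Call:
send_rows:
  series:
    - [[0,0,-20,0,0,0],[0,0,-60,0,0,0],[0,0,-100,0,0,0],[0,0,-120,0,0,0],[0,0,-130,0,0,0]]

```text
t: 8.92
eef_pos: [600.6, -75.4, 188.0]
orientation: [2.781, 1.453, 0.007]
wrist_force: [1.1, -0.4, 0.2]
grip_width: 74.6
grasp_force: 0.0
```

```bash
python3 -c "
from h import *
go([544.2,244,150],-34.1)"
```

```text
t8.92 shift [ 229.9 -229.    37.2] turn [ 0.3 -0.1 -0.7] pos [600.6 -75.4 188. ] yaw -34.8 w 74.6 f 0.0
```

Call:
send_rows:
  series:
    - [[230,-229,35,0,0,-0.7],[230,-229,35,0,0,-0.7],[230,-229,35,0,0,-0.7],[230,-229,35,0,0,-0.7],[230,-229,35,0,0,-0.7],[230,-229,35,0,0,-0.7],[230,-229,35,0,0,-0.7],[230,-229,35,0,0,-0.7]]

```text
t: 9.58
eef_pos: [540.1, 247.0, 147.6]
orientation: [-2.774, -1.472, 0.003]
wrist_force: [0.4, -1.1, 0.9]
grip_width: 74.5
grasp_force: 0.0
```

Call:
send_rows:
  series:
    - [[0,0,0,0,0,0],[0,0,0,0,0,0],[0,0,0,0,0,0]]

```text
t: 9.83
eef_pos: [541.4, 244.2, 148.3]
orientation: [2.775, 1.473, -0.003]
wrist_force: [0.7, -1.1, 0.3]
grip_width: 74.8
grasp_force: 0.0
```

```bash
python3 -c "
from h import *
go([544.2,244,53.5],-34.1)"
```

```text
t9.83 shift [ 1.6  2.5 94.8] turn [-0.   0.1  0. ] pos [541.4 244.2 148.3] yaw -34.1 w 74.8 f 0.0
```

Call:
send_rows:
  series:
    - [[2,2,15,0,0,0],[2,2,45,0,0,0],[2,2,72,0,0,0],[2,2,88,0,0,0],[2,2,95,0,0,0],[2,2,95,0,0,0],[2,2,95,0,0,0],[2,2,95,0,0,0]]

```text
t: 10.5
eef_pos: [546.0, 245.0, 55.4]
orientation: [2.776, 1.47, 0.003]
wrist_force: [0.2, 0.2, 0.5]
grip_width: 74.7
grasp_force: 0.0
```

Call:
send_rows:
  series:
    - [[0,0,0,0,0,0],[0,0,0,0,0,0],[0,0,0,0,0,0],[0,0,0,0,0,0],[0,0,0,0,0,0],[0,0,0,0,0,0],[0,0,0,0,0,0],[0,0,0,0,0,0]]
  jaw: 0.515

```text
t: 11.17
eef_pos: [544.8, 245.5, 54.4]
orientation: [-2.775, -1.472, -0.0]
wrist_force: [-0.9, 0.5, 2.8]
grip_width: 45.3
grasp_force: 14.0
```

```bash
python3 -c "
from h import *
go([544.2,244,53.5],-34.1)"
```

```text
t11.17 shift [-1.6  0.4  0.9] turn [-0. -0. -0.] pos [544.8 245.5  54.4] yaw -34.1 w 45.3 f 14.0
```

Call:
send_rows:
  series:
    - [[0,0,-8,0,0,0],[0,0,-24,0,0,0],[0,0,-44,0,0,0],[0,0,-66,0,0,0],[0,0,-88,0,0,0],[0,0,-104,0,0,0],[0,0,-110,0,0,0],[0,0,-110,0,0,0]]

```text
t: 11.83
eef_pos: [545.8, 245.7, 166.0]
orientation: [2.775, 1.472, 0.005]
wrist_force: [0.2, -0.0, -0.9]
grip_width: 45.2
grasp_force: 14.0
```

```bash
python3 -c "
from h import *
go([615,-161.7,160],-34.8)"
```

```text
t11.83 shift [-298.4  285.8    5.8] turn [ 0.1 -0.2  0.7] pos [545.8 245.7 166. ] yaw -34.1 w 45.2 f 14.0
```

Call:
send_rows:
  series:
    - [[-6,6,0,0,0,0],[-21,20,0,0,0,0.7],[-42,40,0,0,0,0.7],[-66,63,0,0,0,0.7],[-90,86,0,0,0,0.7],[-113,109,0,0,0,0.7],[-137,132,0,0,0,0.7],[-161,154,0,0,0,0.7]]

```text
t: 12.5
eef_pos: [580.7, 23.5, 162.4]
orientation: [-2.783, -1.454, 0.004]
wrist_force: [1.0, -0.1, -0.4]
grip_width: 45.5
grasp_force: 14.0
```

Call:
send_rows:
  series:
    - [[-24,23,0,0,0,0],[-48,46,0,0,0,0],[-72,69,0,0,0,0],[-95,92,0,0,0,0],[-116,112,0,0,0,0],[-128,123,0,0,0,0],[-136,130,0,0,0,0],[-137,132,0,0,0,0]]

```text
t: 13.17
eef_pos: [611.2, -163.6, 163.0]
orientation: [-2.785, -1.451, 0.002]
wrist_force: [-0.2, 0.2, -1.5]
grip_width: 45.3
grasp_force: 14.0
```

Call:
send_rows:
  series:
    - [[0,0,0,0,0,0],[0,0,0,0,0,0]]

```text
t: 13.33
eef_pos: [611.4, -160.7, 163.7]
orientation: [-2.783, -1.455, 0.001]
wrist_force: [-0.7, -0.3, -0.1]
grip_width: 45.3
grasp_force: 14.0
```

```bash
python3 -c "
from h import *
go([615,-161.7,54.5],-34.8)"
```

```text
t13.33 shift [  1.2   3.6 109.2] turn [-0.1 -0.   0. ] pos [ 611.4 -160.7  163.7] yaw -34.8 w 45.3 f 14.0
```

Call:
send_rows:
  series:
    - [[1,3,10,0,0,0],[1,3,30,0,0,0],[1,3,52,0,0,0],[1,3,72,0,0,0],[1,3,84,0,0,0],[1,3,90,0,0,0],[1,3,90,0,0,0],[1,3,90,0,0,0]]

```text
t: 14.0
eef_pos: [615.3, -162.8, 74.3]
orientation: [2.784, 1.455, 0.0]
wrist_force: [-0.3, 0.0, -1.5]
grip_width: 45.4
grasp_force: 14.0
```

```bash
python3 - <<'E'
from h import *
go([615,-161.7,54.5],-34.8)
E
```

```text
t14.00 shift [ 0.7 -0.9 19.8] turn [ 0. -0. -0.] pos [ 615.3 -162.8   74.3] yaw -34.8 w 45.4 f 14.0
```

Call:
send_rows:
  series:
    - [[0.5,-0.5,7,0,0,0],[0.5,-0.5,13,0,0,0],[0.5,-0.5,17,0,0,0],[0.5,-0.5,19.5,0,0,0],[0.5,-0.5,19.5,0,0,0],[0.5,-0.5,19.5,0,0,0]]

```text
t: 14.5
eef_pos: [614.8, -162.0, 54.7]
orientation: [-2.784, -1.454, -0.0]
wrist_force: [0.9, 2.5, 0.5]
grip_width: 45.5
grasp_force: 14.0
```

```bash
python3 -c "
from h import *
go([615,-161.7,54.5],-34.8);print(read_state()['wrist_force'])"
```

```text
t14.50 shift [0.3 0.  0.2] turn [-0. -0. -0.] pos [ 614.8 -162.    54.7] yaw -34.8 w 45.5 f 14.0
[0.86382785 2.53741884 0.46264249]
```

Call:
send_rows:
  series:
    - [[0,0,0,0,0,0],[0,0,0,0,0,0],[0,0,0,0,0,0],[0,0,0,0,0,0],[0,0,0,0,0,0]]
  jaw: 0.85

```text
t: 14.92
eef_pos: [614.8, -162.6, 54.6]
orientation: [2.784, 1.455, 0.0]
wrist_force: [0.5, -0.3, 0.0]
grip_width: 73.3
grasp_force: 0.0
```

Call:
send_rows:
  series:
    - [[0,0,-20,0,0,0],[0,0,-60,0,0,0],[0,0,-100,0,0,0],[0,0,-120,0,0,0],[0,0,-120,0,0,0]]

```text
t: 15.33
eef_pos: [618.4, -163.8, 180.6]
orientation: [2.778, 1.451, 0.011]
wrist_force: [-0.0, -0.3, -0.3]
grip_width: 74.7
grasp_force: 0.0
```

```bash
python3 -c "
from h import *
go([439,315.3,150],-34.1)"
```

```text
t15.33 shift [ 290.7 -421.2   27.1] turn [ 0.6 -0.1 -0.7] pos [ 618.4 -163.8  180.6] yaw -34.8 w 74.7 f 0.0
```

Call:
send_rows:
  series:
    - [[290,-418,24,0,0,-0.7],[290,-418,24,0,0,-0.7],[290,-418,24,0,0,-0.7],[290,-418,24,0,0,-0.7],[290,-418,24,0,0,-0.7],[290,-418,24,0,0,-0.7],[290,-418,24,0,0,-0.7],[290,-418,24,0,0,-0.7]]

```text
t: 16.0
eef_pos: [497.0, 151.1, 158.0]
orientation: [-2.776, -1.471, 0.002]
wrist_force: [0.6, 0.5, -0.1]
grip_width: 74.9
grasp_force: 0.0
```

```bash
python3 -c "
from h import *
go([439,315.3,150],-34.1)"
```

```text
t16.00 shift [ 103.3 -140.2    8. ] turn [-0.1  0.  -0.1] pos [497.  151.1 158. ] yaw -34.2 w 74.9 f 0.0
```

Call:
send_rows:
  series:
    - [[97,-132,6,0,0,0],[97,-132,6,0,0,0],[97,-132,6,0,0,0],[97,-132,6,0,0,0],[97,-132,6,0,0,0],[97,-132,6,0,0,0],[97,-132,6,0,0,0],[97,-132,6,0,0,0]]

```text
t: 16.67
eef_pos: [444.0, 302.8, 152.5]
orientation: [2.776, 1.47, -0.002]
wrist_force: [-0.6, 0.5, 0.4]
grip_width: 74.8
grasp_force: 0.0
```

```bash
python3 -c "
from h import *
go([439,315.3,54],-34.1)"
```

```text
t16.67 shift [  7.7 -11.2  98.5] turn [-0.   0.1 -0.1] pos [444.  302.8 152.5] yaw -34.2 w 74.8 f 0.0
```

Call:
send_rows:
  series:
    - [[8,-11,5,0,0,0],[8,-11,30,0,0,0],[8,-11,60,0,0,0],[8,-11,80,0,0,0],[8,-11,80,0,0,0],[8,-11,80,0,0,0]]

```text
t: 17.17
eef_pos: [439.0, 315.1, 72.3]
orientation: [2.777, 1.469, -0.004]
wrist_force: [0.3, -0.4, 1.3]
grip_width: 74.7
grasp_force: 0.0
```

```bash
python3 -c "
from h import *
go([439,315.3,54],-34.1)"
```

```text
t17.17 shift [ 0.2 -0.1 18.3] turn [-0.1  0.1 -0.2] pos [439.  315.1  72.3] yaw -34.3 w 74.7 f 0.0
```

Call:
send_rows:
  series:
    - [[0,0,10,0,0,0],[0,0,18,0,0,0],[0,0,18,0,0,0]]

```text
t: 17.42
eef_pos: [439.3, 316.4, 54.4]
orientation: [-2.776, -1.471, 0.0]
wrist_force: [-1.1, 0.7, -0.4]
grip_width: 74.8
grasp_force: 0.0
```

Call:
send_rows:
  series:
    - [[0,0,0,0,0,0],[0,0,0,0,0,0],[0,0,0,0,0,0],[0,0,0,0,0,0],[0,0,0,0,0,0],[0,0,0,0,0,0],[0,0,0,0,0,0],[0,0,0,0,0,0]]
  jaw: 0.515

```text
t: 18.08
eef_pos: [439.4, 317.0, 55.2]
orientation: [-2.775, -1.472, -0.001]
wrist_force: [-0.3, 0.4, 2.1]
grip_width: 45.6
grasp_force: 14.0
```

```bash
python3 -c "
from h import *
go([439,315.3,54],-34.1)"
```

```text
t18.08 shift [-1.6  0.6  1.2] turn [ 0. -0. -0.] pos [439.4 317.   55.2] yaw -34.1 w 45.6 f 14.0
```

Call:
send_rows:
  series:
    - [[0,0,-8,0,0,0],[0,0,-24,0,0,0],[0,0,-44,0,0,0],[0,0,-66,0,0,0],[0,0,-88,0,0,0],[0,0,-104,0,0,0],[0,0,-110,0,0,0],[0,0,-110,0,0,0]]

```text
t: 18.75
eef_pos: [440.2, 317.3, 166.7]
orientation: [-2.775, -1.472, -0.005]
wrist_force: [0.4, -0.3, 0.1]
grip_width: 45.9
grasp_force: 14.0
```

```bash
python3 -c "
from h import *
go([526.3,-177.8,160],-34.8)"
```

```text
t18.75 shift [-361.5  349.1    6.1] turn [ 0.1 -0.2  0.7] pos [440.2 317.3 166.7] yaw -34.1 w 45.9 f 14.0
```

Call:
send_rows:
  series:
    - [[-6,6,0,0,0,0],[-18,17,0,0,0,0.7],[-38,37,0,0,0,0.7],[-62,60,0,0,0,0.7],[-88,85,0,0,0,0.7],[-114,110,0,0,0,0.7],[-140,135,0,0,0,0.7],[-166,160,0,0,0,0.7]]

```text
t: 19.42
eef_pos: [477.1, 87.4, 163.4]
orientation: [-2.783, -1.454, 0.005]
wrist_force: [0.7, 0.3, -0.4]
grip_width: 45.5
grasp_force: 14.0
```

Call:
send_rows:
  series:
    - [[-26,25,0,0,0,0],[-52,50,0,0,0,0],[-78,75,0,0,0,0],[-104,100,0,0,0,0],[-130,125,0,0,0,0],[-156,150,0,0,0,0],[-176,170,0,0,0,0],[-188,181,0,0,0,0]]

```text
t: 20.08
eef_pos: [519.0, -171.6, 163.3]
orientation: [-2.785, -1.451, 0.003]
wrist_force: [0.0, 1.0, -0.4]
grip_width: 45.4
grasp_force: 14.0
```

Call:
send_rows:
  series:
    - [[-6,6,0,0,0,0],[-7,8,0,0,0,0],[-7,8,0,0,0,0],[-7,8,0,0,0,0]]

```text
t: 20.42
eef_pos: [521.5, -177.2, 164.3]
orientation: [-2.782, -1.455, 0.001]
wrist_force: [0.9, 0.1, -1.1]
grip_width: 45.3
grasp_force: 14.0
```

```bash
python3 -c "
from h import *
go([526.3,-177.8,55],-34.8)"
```

```text
t20.42 shift [  2.2   4.5 109.2] turn [-0.1 -0.  -0. ] pos [ 521.5 -177.2  164.3] yaw -34.8 w 45.3 f 14.0
```

Call:
send_rows:
  series:
    - [[2,4,10,0,0,0],[2,4,30,0,0,0],[2,4,52,0,0,0],[2,4,72,0,0,0],[2,4,84,0,0,0],[2,4,90,0,0,0],[2,4,90,0,0,0],[2,4,90,0,0,0]]

```text
t: 21.08
eef_pos: [526.8, -178.4, 74.8]
orientation: [-2.783, -1.456, 0.0]
wrist_force: [0.6, 0.0, -0.4]
grip_width: 45.7
grasp_force: 14.0
```

```bash
python3 - <<'E'
from h import *
go([526.3,-177.8,55],-34.8)
E
```

```text
t21.08 shift [ 0.2 -0.7 19.8] turn [-0. -0.  0.] pos [ 526.8 -178.4   74.8] yaw -34.8 w 45.7 f 14.0
```

Call:
send_rows:
  series:
    - [[0,-0.5,7,0,0,0],[0,-0.5,13,0,0,0],[0,-0.5,17,0,0,0],[0,-0.5,19.5,0,0,0],[0,-0.5,19.5,0,0,0],[0,-0.5,19.5,0,0,0]]

```text
t: 21.58
eef_pos: [526.2, -178.1, 55.4]
orientation: [-2.784, -1.454, -0.001]
wrist_force: [0.3, 4.0, 3.2]
grip_width: 45.3
grasp_force: 14.0
```

Call:
send_rows:
  series:
    - [[0,0,0,0,0,0],[0,0,0,0,0,0],[0,0,0,0,0,0],[0,0,0,0,0,0],[0,0,0,0,0,0]]
  jaw: 0.75

```text
t: 22.0
eef_pos: [526.4, -179.0, 55.4]
orientation: [2.784, 1.455, 0.0]
wrist_force: [-0.0, 0.5, -0.1]
grip_width: 65.8
grasp_force: 0.0
```

Call:
send_rows:
  series:
    - [[0,0,-20,0,0,0],[0,0,-60,0,0,0],[0,0,-100,0,0,0],[0,0,-140,0,0,0],[0,0,-180,0,0,0],[0,0,-200,0,0,0],[0,0,-200,0,0,0],[0,0,-200,0,0,0]]

```text
t: 22.67
eef_pos: [527.0, -179.2, 256.7]
orientation: [2.782, 1.453, 0.003]
wrist_force: [0.2, -0.6, -0.6]
grip_width: 65.8
grasp_force: 0.0
```

```bash
python3 - <<'E'
from h import *
go([591.2,-288.7,180],-34.8)
im=capture("wrist")[:,:,::-1];cv2.imwrite("pics/w4.png",im);cv2.imwrite("pics/w4v.png",cv2.resize(im,(800,600),interpolation=cv2.INTER_CUBIC))
E
```

```text
t22.67 shift [-53.2 115.   77. ] turn [ 0.2 -0.  -0. ] pos [ 527.  -179.2  256.7] yaw -34.8 w 65.8 f 0.0
```

View pics/w4v.png

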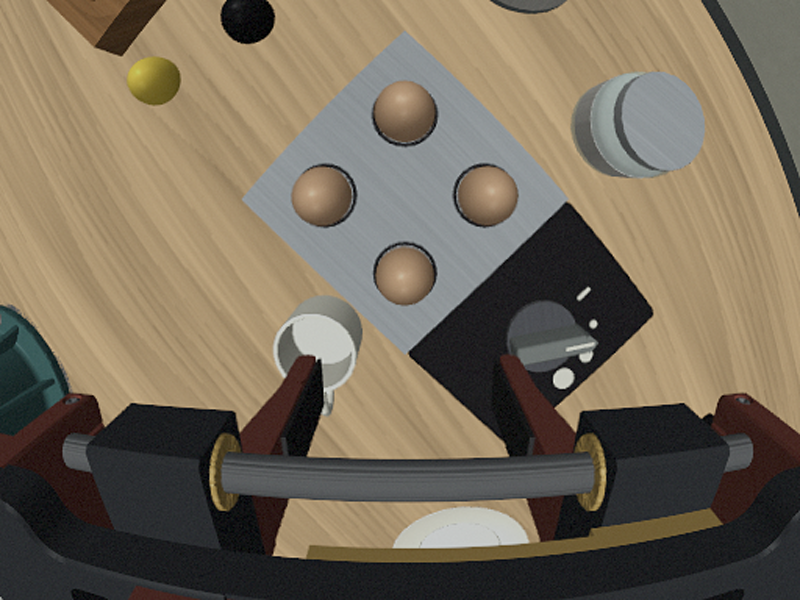

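All four eggs stand centred in their wells, at view (405,113), (323,196), (486,196) and (405,274). The dial's white line runs from (567,348) to (595,344), towards the small dot.

```bash
python3 - <<'E'
from h import *
s=read_state();p=onz("wrist",np.array([(567,348),(595,344)])*.64,92,s);print(p.round(1))
for a in p: d=a[:2]-[591.2,-288.7];print(np.degrees(np.arctan2(d[1],d[0])))
go([591.2,-288.7,180],-114.2)
E
```

```text
[[ 599.8 -291.5   92. ]
 [ 621.1 -302.8   92. ]]
-17.79150396114924
-25.199285959656915
t22.72 shift [-53.  116.5  75. ] turn [-0.   0.  79.4] pos [ 525.9 -178.7  255. ] yaw -34.8 w 66.1 f 0.0
```

Call:
send_rows:
  series:
    - [[-53,115,77,0,0,79.4],[-53,115,77,0,0,79.4],[-53,115,77,0,0,79.4],[-53,115,77,0,0,79.4],[-53,115,77,0,0,79.4],[-53,115,77,0,0,79.4],[-53,115,77,0,0,79.4],[-53,115,77,0,0,79.4]]
  jaw: 0.8

```text
t: 23.38
eef_pos: [588.7, -287.2, 174.9]
orientation: [-3.138, 0.069, 0.008]
wrist_force: [-0.6, -1.4, -0.1]
grip_width: 70.2
grasp_force: 0.0
```

```bash
python3 - <<'E'
from h import *
s=read_state();R0=R.from_rotvec(s["orientation"]).as_matrix();print(np.degrees(np.arctan2(R0[1,1],R0[0,1])),R0.T@(np.array([591.2,-288.7,140])-s["eef_pos"]))
E
```

```text
-92.50850344650028 [ 2.70406327  1.44730419 34.86881353]
```

Call:
send_rows:
  series:
    - [[2,1,30,0,0,22],[2,1,60,0,0,22],[2,1,70,0,0,22],[2,1,70,0,0,22],[2,1,70,0,0,22],[2,1,70,0,0,22]]

```text
t: 23.88
eef_pos: [592.3, -289.0, 108.1]
orientation: [-3.073, 0.651, 0.001]
wrist_force: [0.1, -0.6, -0.3]
grip_width: 70.2
grasp_force: 0.0
```

```bash
python3 -c "
from h import *
go([591.2,-288.7,67],-114.2)"
```

```text
t23.88 shift [-1.1  0.2 41.1] turn [-0.   0.   0.3] pos [ 592.3 -289.   108.1] yaw -113.9 w 70.2 f 0.0
```

Call:
send_rows:
  series:
    - [[-1,0,20,0,0,0],[-1,0,34,0,0,0],[-1,0,40,0,0,0],[-1,0,40,0,0,0],[-1,0,40,0,0,0]]

```text
t: 24.3
eef_pos: [591.9, -288.8, 69.2]
orientation: [3.072, -0.655, 0.001]
wrist_force: [-0.2, -0.9, 0.4]
grip_width: 69.8
grasp_force: 0.0
```

Call:
send_rows:
  series:
    - [[0,0,0,0,0,0],[0,0,0,0,0,0],[0,0,0,0,0,0],[0,0,0,0,0,0],[0,0,0,0,0,0],[0,0,0,0,0,0],[0,0,0,0,0,0],[0,0,0,0,0,0]]
  jaw: 0.17

```text
t: 24.97
eef_pos: [591.4, -288.6, 68.4]
orientation: [-3.072, 0.657, 0.0]
wrist_force: [0.3, -0.1, -0.2]
grip_width: 20.2
grasp_force: 0.0
```

```bash
python3 -c "
from h import *
go([591.2,-288.7,67],-148.6);s=read_state();print(s['wrist_force'],s['wrist_torque'])"
```

```text
t24.97 shift [-0.2  0.2  1.4] turn [-0.   0.  34.5] pos [ 591.4 -288.6   68.4] yaw -114.1 w 20.2 f 0.0
[ 0.25189278 -0.06874632 -0.17504828] [-0.00015399  0.0307892  -0.00467241]
```

Call:
send_rows:
  series:
    - [[0,0,0,0,0,0],[0,0,0,0,0,0],[0,0,0,0,0,0],[0,0,0,0,0,0],[0,0,0,0,0,0]]
  jaw: 0.16

```text
t: 25.38
eef_pos: [591.5, -288.4, 68.4]
orientation: [-3.072, 0.657, 0.0]
wrist_force: [1.0, 1.0, 0.4]
grip_width: 15.8
grasp_force: 30.0
```

Call:
send_rows:
  series:
    - [[0,0,0,0,0,5],[0,0,0,0,0,10],[0,0,0,0,0,15],[0,0,0,0,0,20],[0,0,0,0,0,25],[0,0,0,0,0,30],[0,0,0,0,0,34.5],[0,0,0,0,0,34.5]]

```text
t: 26.05
eef_pos: [591.3, -288.6, 68.3]
orientation: [-2.737, 1.542, 0.0]
wrist_force: [1.2, 0.2, 0.2]
grip_width: 15.8
grasp_force: 30.0
```

Call:
send_rows:
  series:
    - [[0,0,0,0,0,0],[0,0,0,0,0,0],[0,0,0,0,0,0]]

```text
t: 26.3
eef_pos: [591.4, -288.6, 68.4]
orientation: [-2.74, 1.536, 0.0]
wrist_force: [-0.6, 0.8, 0.3]
grip_width: 15.7
grasp_force: 30.0
```

```bash
python3 -c "
from h import *
go([591.2,-288.7,67],-148.6);s=read_state();print(s['wrist_force'],s['wrist_torque'])"
```

```text
t26.30 shift [0.  0.2 1.4] turn [0.  0.  0.1] pos [ 591.4 -288.6   68.4] yaw -148.5 w 15.7 f 30.0
[-0.56383239  0.75943907  0.32204943] [ 0.19234283  0.02716212 -0.00389984]
```

Release, rise and look.

Call:
send_rows:
  series:
    - [[0,0,0,0,0,0],[0,0,0,0,0,0],[0,0,0,0,0,0],[0,0,0,0,0,0],[0,0,0,0,0,0]]
  jaw: 0.7

```text
t: 26.72
eef_pos: [591.5, -288.6, 68.4]
orientation: [-2.739, 1.538, 0.0]
wrist_force: [-0.7, 0.1, 0.1]
grip_width: 45.6
grasp_force: 0.0
```

Call:
send_rows:
  series:
    - [[0,0,-25,0,0,0],[0,0,-60,0,0,0],[0,0,-100,0,0,0],[0,0,-140,0,0,0],[-40,0,-170,0,0,0],[-80,0,-180,0,0,0],[-80,0,-180,0,0,0],[-80,0,-180,0,0,0]]

```text
t: 27.38
eef_pos: [549.1, -218.5, 250.1]
orientation: [-2.74, 1.535, -0.003]
wrist_force: [0.7, -0.6, -0.8]
grip_width: 61.2
grasp_force: 0.0
```

```bash
python3 - <<'E'
from h import *
go([591.2,-288.7,180],-148.6)
im=capture("wrist")[:,:,::-1];cv2.imwrite("pics/w5v.png",cv2.resize(im,(800,600),interpolation=cv2.INTER_CUBIC))
E
```

```text
t27.38 shift [81.7  0.8 70.2] turn [-0.1 -0.1  0.1] pos [ 549.1 -218.5  250.1] yaw -148.5 w 61.2 f 0.0
```

View pics/w5v.png

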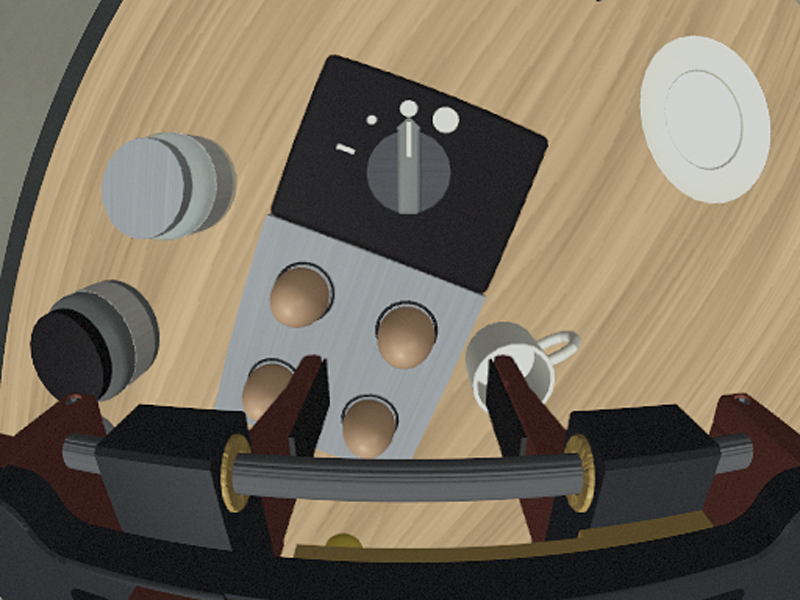

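The dial's pointed end, at (408,125), points at the medium dot at (408,107). All four eggs are seated and the gripper is clear of everything.

```bash
python3 -c "
from plant import *
print(hand_in())"
```

```text
the job is handed in; nothing more can be done
None
```

All four eggs are seated upright in the cooker's wells, the dial is clicked in at the medium dot, and the job was handed in after about 27.4 s; `hand_in()` returned no verdict.

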